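# Make up two shoe-repair job trays

### The arm

A 6-joint arm with a two-finger parallel gripper is mounted at the origin on the work surface. World frame = base frame: x ahead of the robot, y to its left, z up, the work surface at z = 0. Lengths are in m, angles in rad, forces in N, time in s.
With the tool pointing down it reaches from about 0.35 to 0.725 m from the base axis. Payload 4.3 kg.
Tool frame: the origin (TCP) lies on the centre line of the jaws, within the pads' length; the fingertips stand 17 mm ahead of it and the grasp point (between the pads) lies 2 mm behind it (r.nose_length is the distance from the TCP to the fingertips, in m); z points along the fingers, y is the direction in which the jaws open and shut (so a half turn about z gives the same grasp; the last joint's range is limited). The gripper opens to 85 mm and grips with 20 to 120 N. Pads are 22 mm wide; open, the fingers measure 114 mm over their backs; the gripper's body (76 mm by 85 mm) begins 54 mm behind the grasp point. The pads swing forward as they close: fully open they stand 13 mm farther back than shut.
Start: joints at [1.059, 0.377, 0.081, 1.274, 0, 1.46], TCP at [0.225, 0.529, 0.223] pointing down, gripper open.
Joint ranges: [-2.72, 2.72], [-0.84, 1.66], [-1.02, 1.22], [-1.77, 2.12], [-1.37, 1.28], [-3.14, 3.14]. Speed limits (rad/s): [2.57, 2.57, 3.14, 3.14, 3.14, 3.14].

### API

Orientations are given as a rotation vector (axis times angle).
In Python, from cell import r, optics gives the robot as it stands. The module is installed in compiled form; this text tells all that it offers.
- The arm moves only by the tool step_arm, never from a script. Its argument "targets" is text: rows parted by semicolons, each of 7 numbers parted by spaces: the shift along the tool's x, y, z in cm, then the turn, a rotation vector about the tool's x, y, z in rad, then the opening, from 0 (shut) to 1 (fully open). A call has 1 to 12 rows; each row shifts and turns the commanded pose from where the row before left it, along the tool's axes as they then stand; what a row does not reach is not made up. A row lasts 1/8 s, in which the tool goes at most 62.5 mm and 10.7 degrees, less where a joint would pass 70% of its speed; a pose out of reach is approached as far as the arm can. A call is refused whole if a number of a shift passes 6.25 or a number of a turn 0.188, either way. A call with a gripper value outside its range is refused whole. The fingers move at their own pace and stop on an object; "squeeze" is the grip in N (left out, the last holds). Time passes only in rows, so rows that do not move let the fingers close. It gives the time, the measured TCP pose, the force and the opening at its end, in the units of the state.
- r.sense(): the state, without advancing time (a new reading comes with each control period).
- optics.grab_frame(name): name is "side" or "top"; returns a dict with "frame" (384x512x3 uint8, red, green, blue), "fov_y" (degrees; the focal length in pixels is half the picture's height over the tangent of half this angle, whatever the lens; pixels are square), "cx", "cy" (the principal point, pixels), "k1" (the pictures are not rectified: a ray, as slopes to the right and down, at radius r is drawn at 1 + k1 r^2 times it, then the intrinsics apply), "R" (3x3) and "t" (3): a world point X has camera coordinates R X + t. Camera axes: x right, y down, z forward; pixel columns grow to the right and rows downward; lengths in m; the calibration is good to about 2 mm. A picture is of the moment at which its call begins. There is no depth.
- r.finish_job(): hands the job in, once; it reports no verdict.
Trained networks look in a picture, given as the dict that the camera call returned (one of the last four; its "shot" number tells which), for a name from the list of things; names that differ only in an ending like _2 or _b are one class to them, and where a whole thing is asked for, a point or a joint stands for the part that bears it (a point fixed in the world has none). Each returns a list of dicts, best first, with "p" (0 to 1); they miss things now and then, are a little off and sometimes report something else, mostly with a low value. They report only what shows in the picture. A call takes as long as a camera call. They do not tell look-alikes from the thing itself.
- optics.recognise(picture, name): "bbox" ([centre column, centre row, width, height] in pixels, round what is visible of it).
- optics.cut_out(picture, name): "region" (384x512 bool, what is visible of it) and "bbox" ([centre column, centre row, width, height] in pixels, round what is visible of it).
The state is a dict: "clock": time; "joint_positions": joint angles; "joint_velocities": joint speeds; "tau": joint torques, N m; "eef_pos": TCP position; "tcp_rot": TCP orientation; "ft_force": force on the tool from outside, world axes, zero at the start; "torque": the same for the moment, N m; "gripper_width": finger opening in m.
Only numpy, scipy, OpenCV 4.12 (cv2) and the standard library are available. Lean on these libraries where they do the work, as an engineer would, in place of code of your own. Each camera call takes 0.05 s, during which the arm holds its last target.

### The job

Make up the two job trays from the stock laid out on the bench: the tray with the large round-toed sole form is for a stitched and nailed boot and gets the large thread spool, the flat tin of tacks and the large trimming cutter, while the tray with the small pointed sole form is for a cemented court shoe and gets the cement jar and the small trimming cutter. Set each piece down, standing as it stands now, on the floor of one of its tray's three small front bays, one piece to a bay in whichever bay you like, and do not tip the jar over on the way. Leave the small spool and the rubber heel block where they are.

Things in the scene. Friction and masses are not known exactly. Their poses are not given: they have to be found in the camera images.
- tray_boot: Fixed plywood tray, 203 (x) by 276 mm (y); walls and ribs 3 mm thick, tops 14 mm over the bench; floor 4 mm thick. Origin: centre of its underside; z up. Along its -x side three empty bays, each 86 (x) by 88 mm (y) inside, centres at x -55.5, y -91, 0, +91 mm. In its long +x bay a fixed aluminium sole form with two bolts, up to 39 mm over the bench: 262 by 96 mm, broad round toe.
- tray_court: Fixed plywood tray, 203 (x) by 276 mm (y); walls and ribs 3 mm thick, tops 14 mm over the bench; floor 4 mm thick. Origin: centre of its underside; z up. Along its -x side three empty bays, each 86 (x) by 88 mm (y) inside, centres at x -55.5, y -91, 0, +91 mm. In its long +x bay a fixed aluminium sole form with two bolts, up to 39 mm over the bench: 214 by 70 mm, narrow pointed toe.
- spool_large_mid (a point): Large spool of cream waxed thread with wooden end discs, standing on end: 54 mm diameter, 58 mm tall, about 0.10 kg. This point is its centre, half-way up; z up.
- spool_small_mid (a point): Small spool of the same cream thread, 34 mm diameter, 40 mm tall. Not wanted: stays where it is. This point is its centre, half-way up; z up.
- tack_tin_mid (a point): Flat closed rectangular steel tin with rounded corners, 68 mm (its x) by 46 mm (its y), 28 mm tall, about 0.16 kg. This point is its centre, half-way up; z up.
- cutter_large_mid (a point): Large steel edge-trimming cutter, a toothed wheel with a bore lying flat: 52 mm diameter, 28 mm tall, about 0.24 kg. This point is its centre, half-way up; z up.
- cutter_small_mid (a point): Small steel edge-trimming cutter, a toothed wheel with a bore lying flat: 36 mm diameter, 24 mm tall, about 0.11 kg. This point is its centre, half-way up; z up.
- cement_jar_mid (a point): Closed amber glass jar with a black screw lid and a blank paper band, standing: 50 mm diameter, 58 mm tall (the lid, 43 mm across, is the top 13 mm; for a gripper the whole jar is a 50 mm cylinder), about 0.18 kg. This point is its centre, half-way up; z up.
- heel_block_mid (a point): Black D-shaped rubber heel block lying flat, 52 by 50 mm, 24 mm tall. Not wanted: stays where it is. This point is its centre, half-way up; z up.
Not all that is in view belongs to the job. What is shaped like the part that bears tack_tin_mid but red is not meant.

How it is judged:
By the outcome, as a careful person would: the job done as asked, in the order asked, and still so for the second after the job is handed in, with the robot touching nothing.
It also fails if it takes over 128 s, if anything falls off the work surface, if the arm or the gripper's body presses on something with over 40 N, if the wrist force passes 120 N, or if a joint passes its speed limit or range.

## Working session

There is one attempt and no reset: what is moved stays moved. The work goes in short steps, Python scripts to look and compute and a tool call to move; the robot and the scene stay as the last step left them, time stands still between calls to the robot, and variables do not carry over. Pictures are saved under pics/ and viewed, and the job is handed in when it is done.

Besides the shell and the picture viewer there is one more tool, called after "Emit:" as name(argument=value, ...), one argument or row to a line, values as JSON. step_arm: Moves the arm, as the interface text tells. Its arguments: {"type":"object","properties":{"targets":{"type":"string"},"squeeze":{"type":"number"}},"required":["targets"]}

```bash
mkdir -p pics
python3 - <<'E'
from cell import r, optics
import cv2
print(r.sense(), r.nose_length)
for n in ("side","top"):
    d=optics.grab_frame(n)
    print(n,d["fov_y"],d["cx"],d["cy"],d["k1"],d["R"],d["t"])
    cv2.imwrite(f"pics/{n}0.png",cv2.resize(d["frame"][:,:,::-1],(768,576),interpolation=cv2.INTER_CUBIC))
E
```

```text
{'clock': 0.0, 'joint_positions': array([1.05868503e+00, 3.78076053e-01, 7.96094827e-02, 1.27440330e+00,
       2.70001796e-05, 1.46053214e+00]), 'joint_velocities': array([-0.00102732,  0.00117166,  0.00068688,  0.00091971,  0.00159279,
       -0.00034236]), 'tau': array([-2.00282804e-03, -4.63604200e+01,  2.69876826e+01,  2.08676298e-02,
       -1.32745718e-04, -1.37232502e-05]), 'eef_pos': array([0.22452434, 0.52861066, 0.22204713]), 'tcp_rot': array([-0.62684934, -3.07774342,  0.00308704]), 'ft_force': array([ 0.52772411, -0.30411067,  0.92021087]), 'torque': array([ 0.05223648, -0.02977877,  0.00917848]), 'gripper_width': 0.08538053790070578} 0.017
side 51.30886520626741 258.09227677479515 195.31858200716948 0.03473736917347567 [[-0.99748586 -0.0708127  -0.00274206]
 [-0.03326929  0.5021026  -0.86416788]
 [ 0.06257085 -0.86190402 -0.50319613]] [0.55712922 0.1062947  1.09515573]
top 43.55972416548097 257.53160162813913 196.43476851055783 -0.021540400897353224 [[-0.00938943 -0.99995499  0.00135962]
 [-0.98819207  0.00907102 -0.15295148]
 [ 0.15293227 -0.00277969 -0.98823276]] [-0.05636398  0.5777381   1.26927022]
```

View pics/side0.png

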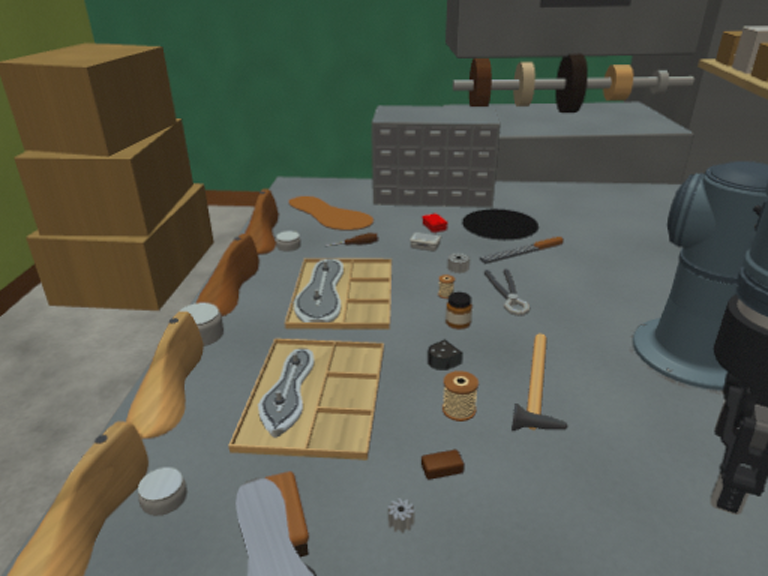

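View pics/top0.png

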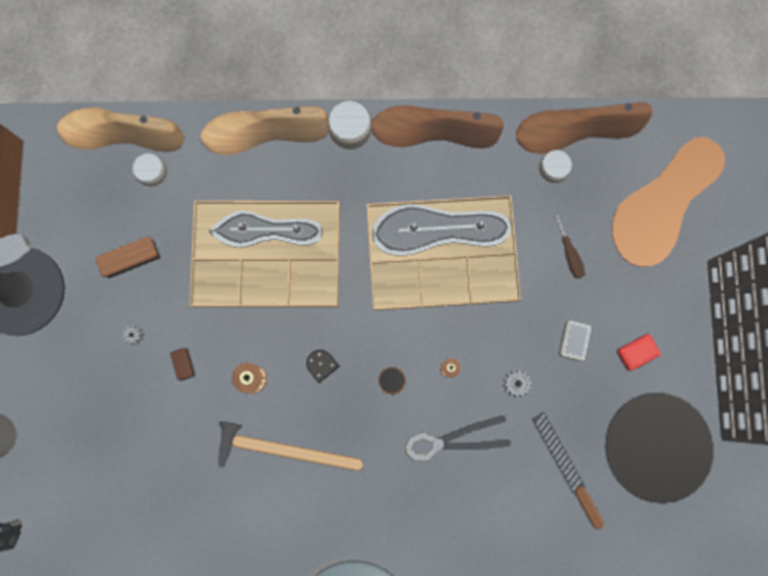

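```bash
cat > h.py <<'E'
import numpy as np, cv2
from scipy.optimize import minimize
def proj(d,P):
    P=np.atleast_2d(P); C=P@np.array(d["R"]).T+np.array(d["t"])
    s=C[:,:2]/C[:,2:]; f=192/np.tan(np.radians(d["fov_y"])/2)
    s=s*(1+d["k1"]*(s**2).sum(1,keepdims=True))
    return s*f+[d["cx"],d["cy"]]
def back(d,uv,z):
    f=192/np.tan(np.radians(d["fov_y"])/2)
    sd=(np.array(uv)-[d["cx"],d["cy"]])/f; s=sd.copy()
    for _ in range(20): s=sd/(1+d["k1"]*(s**2).sum())
    R=np.array(d["R"]);t=np.array(d["t"])
    c=-R.T@t; v=R.T@np.array([s[0],s[1],1]); return c+v*(z-c[2])/v[2]
def box(lx,ly,h):
    return np.array([[a*lx/2,b*ly/2,c] for a in(-1,1) for b in(-1,1) for c in(0,h)])
def cyl(D,h,n=24):
    a=np.arange(n)*2*np.pi/n
    return np.array([[D/2*np.cos(t),D/2*np.sin(t),z] for t in a for z in(0,h)])
M=dict(tray_boot=box(.203,.276,.014),tray_court=box(.203,.276,.014),spool_large_mid=cyl(.054,.058),spool_small_mid=cyl(.034,.040),
 tack_tin_mid=box(.068,.046,.028),cutter_large_mid=cyl(.052,.028),cutter_small_mid=cyl(.036,.024),
 cement_jar_mid=np.vstack([cyl(.050,.045),cyl(.043,.058)]),heel_block_mid=box(.052,.050,.024))
def place(m,q,z0=0):
    c,s=np.cos(q[2]),np.sin(q[2]); return m@np.array([[c,-s,0],[s,c,0],[0,0,1]]).T+[q[0],q[1],z0]
S=4
def rast(d,m,q,z0=0):
    h=cv2.convexHull(proj(d,place(m,q,z0)).astype(np.float32))
    im=np.zeros((384*S,512*S),np.uint8)
    cv2.fillPoly(im,[np.round(((h+.5)*S-.5)*16).astype(np.int32)],1,shift=4); return im
def fit(pairs,m,q0,yaw=True,z0=0):
    ms=[(d,np.kron(r.astype(np.uint8),np.ones((S,S),np.uint8))) for d,r in pairs]
    def cost(p):
        q=[p[0],p[1],p[2] if yaw else 0]; c=0
        for d,r in ms:
            im=rast(d,m,q,z0); c+=1-(im&r).sum()/max(1,(im|r).sum())
        return c
    n=3 if yaw else 2
    sim=np.vstack([q0[:n]]+[np.array(q0[:n])+np.eye(3)[i][:n]*[.008,.008,.15][i] for i in range(n)])
    o=minimize(cost,q0[:n],method="Nelder-Mead",options=dict(initial_simplex=sim,xatol=1e-4,fatol=1e-4,maxiter=150))
    return o.x,o.fun/len(ms)
E
cat > look.py <<'E'
from cell import r, optics
from h import *
import sys
names=sys.argv[1:] or list(M)
F={n:optics.grab_frame(n) for n in("top","side")}
for k in names:
    L={}
    for n,d in F.items():
        res=optics.cut_out(d,k)
        print(k,n,[(round(x["p"],2),np.round(x["bbox"],1).tolist()) for x in res[:3]])
        L[n]=res
    if not L["top"]: continue
    z=M[k][:,2].max()/2
    b=L["top"][0]; q0=back(F["top"],b["bbox"][:2],z)
    yaw=k[:4] in("tray","tack","heel")
    for use in(["top"],["top","side"]):
        if any(not L[u] for u in use): continue
        prs=[]
        for u in use:
            e=proj(F[u],[q0[0],q0[1],z])[0]
            c=min(L[u],key=lambda x:np.hypot(*(np.array(x["bbox"][:2])-e)))
            prs.append((F[u],c["region"]))
        best=min((fit(prs,M[k],[q0[0],q0[1],y0],yaw) for y0 in((0,) if k[:4]=="tray" else (0,.8,1.6) if yaw else (0,))),key=lambda o:o[1])
        print("   ",use,np.round(best[0],4),"1-IoU",round(best[1],3))
E
python3 look.py
```

```text
tray_boot top [(0.69, [298.8, 167.2, 99.7, 72.0])]
tray_boot side [(0.67, [227.6, 196.1, 61.5, 48.3])]
    ['top'] [ 0.6648 -0.1678  0.0492] 1-IoU 0.02
    ['top', 'side'] [ 0.6643 -0.1676  0.0526] 1-IoU 0.023
tray_court top [(0.81, [178.8, 167.2, 104.6, 70.3])]
tray_court side [(0.66, [204.9, 267.2, 102.9, 76.6])]
    ['top'] [ 0.6645  0.1675 -0.0109] 1-IoU 0.018
    ['top', 'side'] [ 0.6652  0.1667 -0.0152] 1-IoU 0.021
spool_large_mid top [(0.74, [168.4, 254.4, 25.6, 18.9])]
spool_large_mid side [(0.75, [306.6, 263.9, 25.6, 33.9])]
    ['top'] [0.4284 0.1894] 1-IoU 0.042
    ['top', 'side'] [0.4293 0.1885] 1-IoU 0.072
spool_small_mid top [(0.43, [300.6, 246.7, 16.1, 13.3])]
spool_small_mid side []
    ['top'] [ 0.4446 -0.1763] 1-IoU 0.162
tack_tin_mid top [(0.86, [383.5, 228.9, 20.0, 28.2]), (0.63, [421.4, 238.1, 25.9, 21.0])]
tack_tin_mid side [(0.55, [289.4, 148.2, 16.5, 13.1]), (0.53, [286.4, 160.7, 21.5, 15.8])]
    ['top'] [ 0.4932 -0.4091  2.8036] 1-IoU 0.216
    ['top', 'side'] [ 0.4931 -0.408  -0.1264] 1-IoU 0.192
cutter_large_mid top [(0.57, [345.0, 256.9, 14.7, 16.3])]
cutter_large_mid side [(0.6, [305.9, 176.7, 15.5, 8.0])]
    ['top'] [ 0.4153 -0.2999] 1-IoU 0.267
    ['top', 'side'] [ 0.4157 -0.2984] 1-IoU 0.237
cutter_small_mid top []
cutter_small_mid side [(0.62, [269.1, 344.5, 16.5, 22.4])]
cement_jar_mid top [(0.75, [262.5, 251.9, 19.7, 15.7])]
cement_jar_mid side [(0.61, [305.4, 206.6, 15.1, 28.4])]
    ['top'] [ 0.4218 -0.0698] 1-IoU 0.059
    ['top', 'side'] [ 0.4227 -0.0696] 1-IoU 0.061
heel_block_mid top [(0.81, [213.8, 243.0, 15.9, 23.0])]
heel_block_mid side [(0.94, [299.6, 236.9, 29.6, 21.7])]
    ['top'] [0.4554 0.0624 0.6878] 1-IoU 0.17
    ['top', 'side'] [0.4561 0.0604 0.6838] 1-IoU 0.164
```

```bash
cat > ov.py <<'E'
from cell import r, optics
from h import *
import sys,json
def overlay(fn,cam,items,roi,sc):
    d=optics.grab_frame(cam); x0,y0,x1,y1=roi
    im=cv2.resize(d["frame"][y0:y1,x0:x1,::-1],None,fx=sc,fy=sc,interpolation=cv2.INTER_CUBIC)
    for k,q in items:
        h=cv2.convexHull(proj(d,place(M[k],q)).astype(np.float32))[:,0]
        cv2.polylines(im,[np.int32((h+.5-[x0,y0])*sc)],True,(0,255,0),1)
    return im
E
python3 - <<'E'
from ov import *
a=overlay("","top",[("cutter_large_mid",(.4155,-.299,0)),("tack_tin_mid",(.4932,-.4085,-.126))],(325,210,445,275),6)
b=overlay("","side",[("cutter_large_mid",(.4155,-.299,0)),("tack_tin_mid",(.4932,-.4085,-.126))],(260,135,340,185),6)
c=overlay("","top",[],(70,205,130,245),6)
e=overlay("","side",[],(250,325,310,365),6)
im=np.zeros((600,800,3),np.uint8)
im[:a.shape[0]-90,:720]=a[:300]
im[300:600,:480]=b
im[300:540,440:800]=c
cv2.imwrite("pics/c1.png",im); cv2.imwrite("pics/c2.png",e)
E
```

```text
(no output)
```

View pics/c1.png

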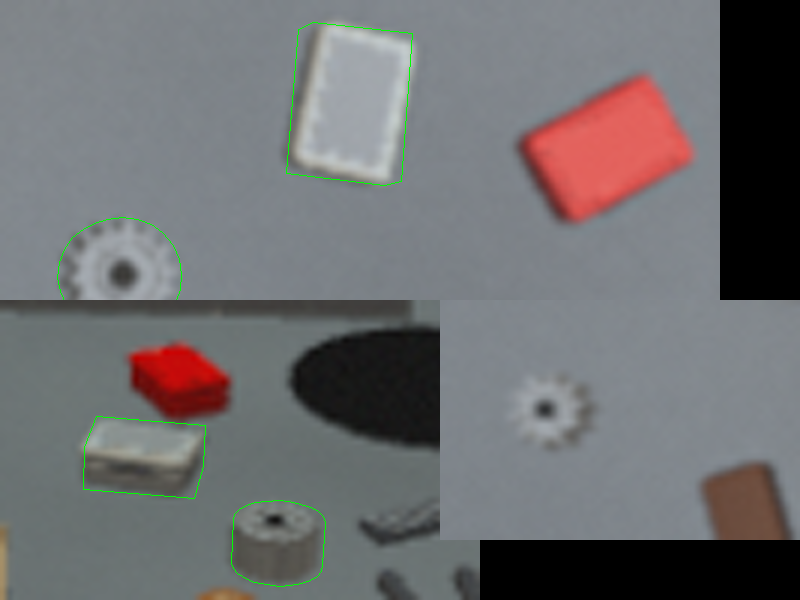

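View pics/c2.png

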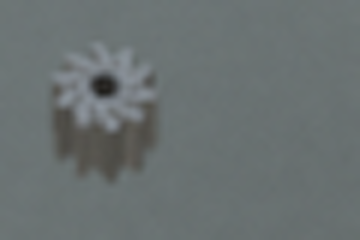

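Run:
```python
from ov import *
d=optics.grab_frame("top"); s=optics.grab_frame("side")
for D,n,uv in((d,"L",(344.8,255.0)),(d,"S",(87.0,222.5)),(s,"S",(250+103/6-.5,325+84/6-.5)),(s,"L",(260+275/6-.5,135+(521-300)/6-.5))):
    print(n,back(D,uv,.028 if n=="L" else .024))
g=cv2.cvtColor(d["frame"],cv2.COLOR_RGB2GRAY)
G=cv2.resize(g[205:250,365:402],None,fx=8,fy=8,interpolation=cv2.INTER_CUBIC)
for th in(None,150,165,180):
    t,b=cv2.threshold(G,th or 0,255,cv2.THRESH_BINARY+(cv2.THRESH_OTSU if th is None else 0))
    c=max(cv2.findContours(b,0,2)[0],key=cv2.contourArea)
    rc=cv2.minAreaRect(c); P=(cv2.boxPoints(rc)+.5)/8-.5+[365,205]
    W=np.array([back(d,p,.028) for p in P]); e=W[1]-W[0]; f=W[2]-W[1]
    print(t,W.mean(0)[:2],np.linalg.norm(e),np.linalg.norm(f),np.degrees(np.arctan2(e[1],e[0])),np.degrees(np.arctan2(f[1],f[0])))
```

```text
L [ 0.41632222 -0.29769485  0.028     ]
S [0.51187863 0.40960261 0.024     ]
S [0.51322678 0.40667757 0.024     ]
L [ 0.41808201 -0.29878931  0.028     ]
151.0 [ 0.49341315 -0.4085137 ] 0.06839576220333406 0.046231059158438635 -15.653936221217222 -103.82517394268864
150.0 [ 0.4934153  -0.40851429] 0.06855035348949123 0.04638711045867833 -15.653441436177712 -103.82524609437121
165.0 [ 0.49323332 -0.40841731] 0.06649271118357042 0.04434976770801615 -15.622893274778653 -103.78600573212705
180.0 [ 0.49326915 -0.40870665] 0.06389724156855695 0.04184275301283829 -15.888317986263951 -104.05029954431795
```

```bash
cat > go.py <<'E'
# usage: go.py x y z [phi_deg] : shift (cm, tool axes after no turn) and turn about tool axes from measured pose
from cell import r
import numpy as np, sys
from scipy.spatial.transform import Rotation as Ro
a=[float(v) for v in sys.argv[1:]]
s=r.sense(); R=Ro.from_rotvec(s["tcp_rot"]); ph=np.radians(a[3] if len(a)>3 else 90)
T=Ro.from_matrix(np.array([[-np.sin(ph),np.cos(ph),0],[np.cos(ph),np.sin(ph),0],[0,0,-1]]).T)
T=Ro.from_matrix(np.column_stack([[-np.sin(ph),np.cos(ph),0],[np.cos(ph),np.sin(ph),0],[0,0,-1]]))
d=np.array(a[:3])-s["eef_pos"]
print("t",round(s["clock"],2),"pos",np.round(s["eef_pos"],4),"w",round(s["gripper_width"],4),"F",np.round(s["ft_force"],1))
print("world d",np.round(d*100,2),"shift in present tool axes cm",np.round(R.inv().apply(d)*100,2),"in target axes",np.round(T.inv().apply(d)*100,2),"turn",np.round((R.inv()*T).as_rotvec(),3))
E
python3 go.py .5125 .408 .12 90
```

```text
t 1.4 pos [0.2249 0.5292 0.223 ] w 0.0851 F [-0.3 -0.4 -0.1]
world d [ 28.76 -12.12 -10.3 ] shift in present tool axes cm [-31.21   0.09  10.3 ] in target axes [-28.76 -12.12  10.3 ] turn [ 0.     0.    -0.402]
```

Emit:
step_arm(
  targets="0 0 0 0 0 -0.134 1;0 0 0 0 0 -0.134 1;0 0 0 0 0 -0.134 1;-4.8 -2 1.7 0 0 0 1;-4.8 -2 1.7 0 0 0 1;-4.8 -2 1.7 0 0 0 1;-4.8 -2 1.7 0 0 0 1;-4.8 -2 1.7 0 0 0 1;-4.8 -2 1.7 0 0 0 1;0 0 0 0 0 0 1",
)

```text
clock: 2.65
eef_pos: [0.5154, 0.4067, 0.1188]
tcp_rot: [-0.008, -3.14, 0.003]
ft_force: [-0.4, 0.6, 0.6]
gripper_width: 0.0855
```

```bash
python3 go.py .5125 .408 .024 90
```

```text
t 2.65 pos [0.5154 0.4067 0.1188] w 0.0855 F [-0.4  0.6  0.6]
world d [-0.29  0.13 -9.48] shift in present tool axes cm [0.28 0.14 9.48] in target axes [0.29 0.13 9.48] turn [-0.002 -0.001 -0.005]
```

Emit:
step_arm(
  targets="0.1 0.1 4 0 0 0 1;0.1 0 3.5 0 0 0 1;0.1 0 2.2 0 0 0 1;0 0 0 0 0 0 0.1;0 0 0 0 0 0 0.1;0 0 0 0 0 0 0.1;0 0 0 0 0 0 0.1;0 0 0 0 0 0 0.1",
  squeeze=40,
)

```text
clock: 3.65
eef_pos: [0.5102, 0.4105, 0.0246]
tcp_rot: [-0.0, 3.141, 0.001]
ft_force: [0.3, -0.2, -1.4]
gripper_width: 0.0089
```

Run:
```python
from ov import *
print(r.sense()["gripper_width"])
a=overlay("","side",[("cutter_small_mid",(.5125,.408,0))],(200,260,330,384),5)
cv2.imwrite("pics/g1.png",a[:600])
```

```text
0.008924681565364087
```

View pics/g1.png

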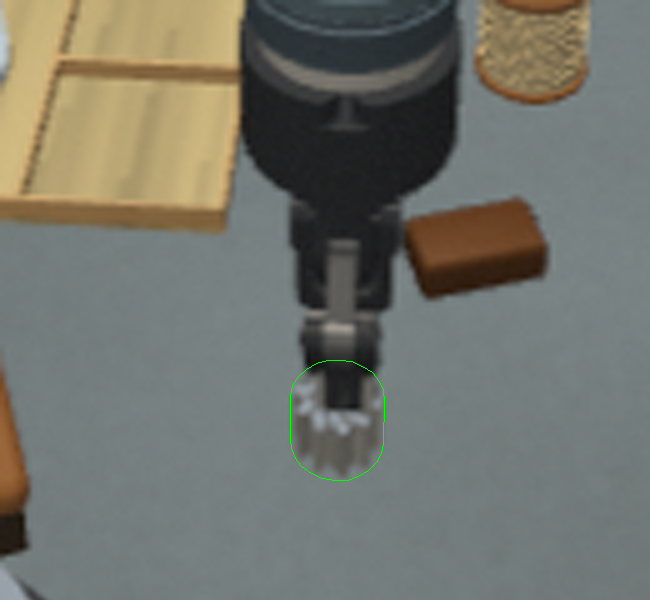

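Run:
```python
from ov import *
s=r.sense();print(s["eef_pos"],s["joint_positions"],s["ft_force"])
ims=[]
for cam,roi,sc in(("side",(230,300,300,380),7),("top",(60,195,120,250),7)):
    d=optics.grab_frame(cam);x0,y0,x1,y1=roi
    im=cv2.resize(d["frame"][y0:y1,x0:x1,::-1],None,fx=sc,fy=sc,interpolation=cv2.INTER_CUBIC)
    for dz,c in((0,(0,0,255)),(-.017,(0,255,0)),(.05,(255,0,0))):
        p=proj(d,s["eef_pos"]+[0,0,dz])[0]; cv2.circle(im,tuple(int(v) for v in (p+.5-[x0,y0])*sc),4,c,-1)
    ims.append(im)
H=max(i.shape[0] for i in ims)
im=np.hstack([np.pad(i,((0,H-i.shape[0]),(0,0),(0,0))) for i in ims]);print(im.shape)
cv2.imwrite("pics/g2.png",im[:,:800])
```

```text
[0.51013572 0.41041651 0.02440111] [5.80649372e-01 6.51435915e-01 1.77455330e-03 9.20473039e-01
 2.61363609e-05 5.80548692e-01] [-0.50901982 -0.33976867  1.32149003]
(560, 910, 3)
```

View pics/g2.png

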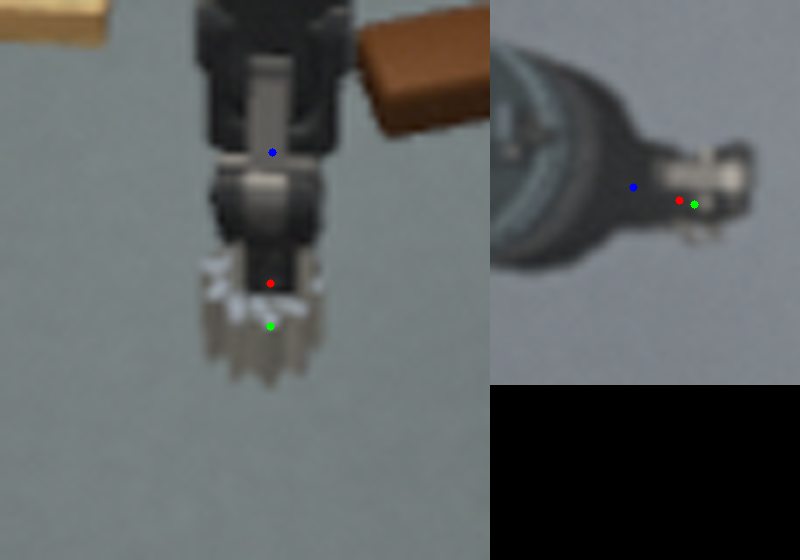

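Emit:
step_arm(
  targets="0 0 -1 0 0 0 1;-0.2 -0.2 0 0 0 0 1;0 0 0 0 0 0 1;0 0 0 0 0 0 1",
)

```text
clock: 4.3
eef_pos: [0.5118, 0.4082, 0.0339]
tcp_rot: [0.0, -3.141, 0.0]
ft_force: [0.4, -0.1, -0.2]
gripper_width: 0.0797
```

Run:
```python
from ov import *
s=r.sense();print(s["eef_pos"],s["gripper_width"],s["ft_force"])
ims=[]
for cam,roi,sc in(("side",(230,300,300,380),7),("top",(70,205,120,255),6)):
    d=optics.grab_frame(cam);x0,y0,x1,y1=roi
    im=cv2.resize(d["frame"][y0:y1,x0:x1,::-1],None,fx=sc,fy=sc,interpolation=cv2.INTER_CUBIC)
    for dy in(-.0425,.0425):
     for dz,c in((0,(0,0,255)),(-.017,(0,255,0)),(-.004,(255,0,0))):
        p=proj(d,s["eef_pos"]+[0,dy,dz])[0]; cv2.circle(im,tuple(int(v) for v in (p+.5-[x0,y0])*sc),3,c,-1)
    ims.append(im)
H=max(i.shape[0] for i in ims)
im=np.hstack([np.pad(i,((0,H-i.shape[0]),(0,0),(0,0))) for i in ims]);print(im.shape)
cv2.imwrite("pics/g3.png",im[:,:800])
```

```text
[0.51183784 0.40817057 0.03388084] 0.07966451689298625 [ 0.41533642 -0.14753573 -0.16768524]
(560, 790, 3)
```

View pics/g3.png

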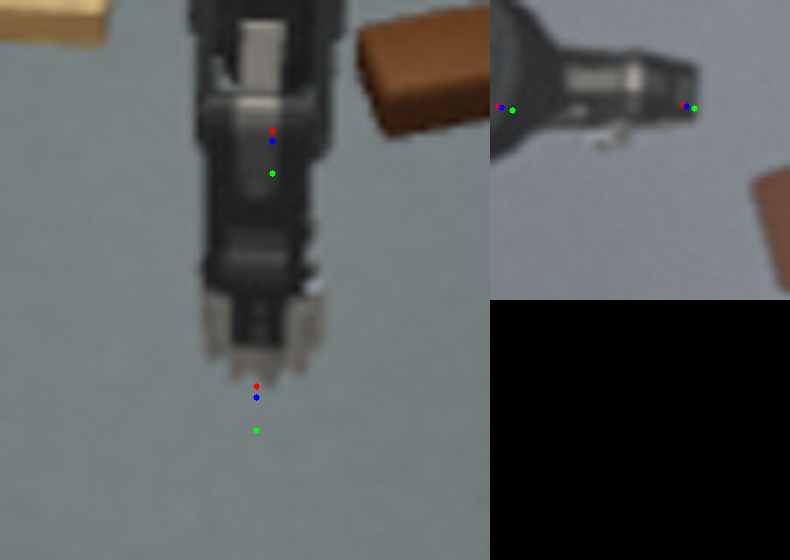

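Emit:
step_arm(
  targets="0 0 1.5 0 0 0 1;0 0 1 0 0 0 1;0 0 0 0 0 0 0.2;0 0 0 0 0 0 0.2;0 0 0 0 0 0 0.2;0 0 0 0 0 0 0.2;0 0 0 0 0 0 0.2",
  squeeze=40,
)

```text
clock: 5.28
eef_pos: [0.5125, 0.4087, 0.0098]
tcp_rot: [-0.0, 3.14, 0.002]
ft_force: [0.3, -0.6, 3.2]
gripper_width: 0.0331
```

Run:
```python
from ov import *
s=r.sense();print(s["eef_pos"],s["gripper_width"],s["ft_force"])
ims=[]
for cam,roi,sc in(("side",(230,300,300,380),7),("top",(70,205,120,255),6)):
    d=optics.grab_frame(cam);x0,y0,x1,y1=roi
    im=cv2.resize(d["frame"][y0:y1,x0:x1,::-1],None,fx=sc,fy=sc,interpolation=cv2.INTER_CUBIC)
    for dy in(-.018,.018):
     for dz,c in((0,(0,0,255)),(-.017,(0,255,0)),(-.004,(255,0,0))):
        p=proj(d,s["eef_pos"]+[0,dy,dz])[0]; cv2.circle(im,tuple(int(v) for v in (p+.5-[x0,y0])*sc),3,c,-1)
    ims.append(im)
H=max(i.shape[0] for i in ims)
im=np.hstack([np.pad(i,((0,H-i.shape[0]),(0,0),(0,0))) for i in ims])
cv2.imwrite("pics/g4.png",im[:,:800])
```

```text
[0.5125175  0.40873352 0.00981318] 0.03309849963737458 [ 0.33117337 -0.5940173   3.16546279]
```

View pics/g4.png

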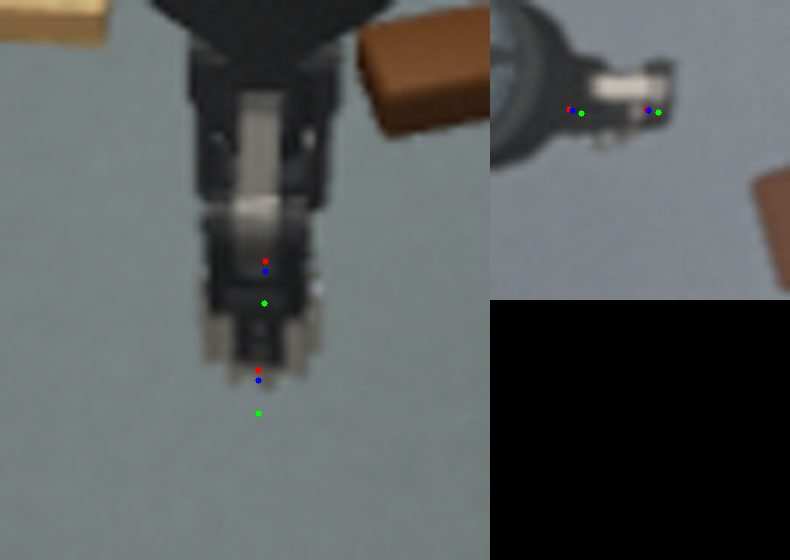

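Emit:
step_arm(
  targets="0 0 0 0 0 0 0.2;0 0 -2 0 0 0 0.2;0 0 -4 0 0 0 0.2;-2.4 -3.8 0 0 0 0 0.2;-2.5 -3.7 0 0 0 0 0.2;-2.5 -3.7 0 0 0 0 0.2;-2.4 -3.8 0 0 0 0 0.2;0 0 0 0 0 0 0.2",
  squeeze=60,
)

```text
clock: 6.38
eef_pos: [0.6111, 0.255, 0.068]
tcp_rot: [-0.007, -3.141, 0.002]
ft_force: [-0.2, 0.7, -1.5]
gripper_width: 0.0321
```

```bash
python3 go.py .6107 .2587 .0145
cat > pic.py <<'E'
import sys
from ov import *
fn,cam,x0,y0,x1,y1,sc=sys.argv[1],sys.argv[2],*map(int,sys.argv[3:8])
cv2.imwrite("pics/"+fn+".png",overlay("",cam,[],(x0,y0,x1,y1),sc))
E
python3 pic.py g5 side 140 190 330 340 4
```

```text
t 6.38 pos [0.6111 0.255  0.068 ] w 0.0321 F [-0.2  0.7 -1.5]
world d [-0.04  0.37 -5.35] shift in present tool axes cm [0.04 0.37 5.35] in target axes [0.04 0.37 5.35] turn [-0.001 -0.001 -0.005]
```

View pics/g5.png

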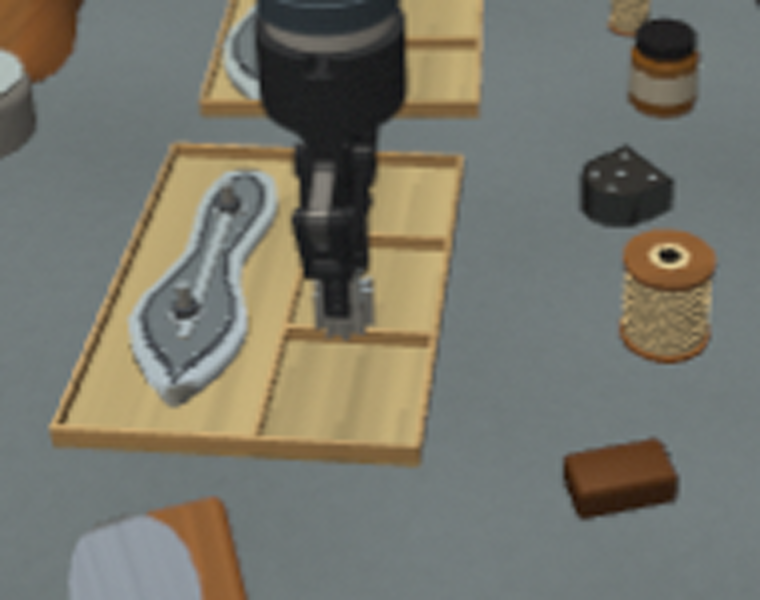

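Emit:
step_arm(
  targets="0 0 2.5 0 0 0 0.2;0 0 2.3 0 0 0 0.2;0 0 0 0 0 0 0.2;0 0 0 0 0 0 0.2",
)

```text
clock: 6.92
eef_pos: [0.6097, 0.2592, 0.0215]
tcp_rot: [-0.002, 3.142, 0.0]
ft_force: [0.6, 0.4, -1.1]
gripper_width: 0.0326
```

```bash
python3 go.py .6107 .2587 .0145
```

```text
t 6.92 pos [0.6097 0.2592 0.0215] w 0.0326 F [ 0.6  0.4 -1.1]
world d [ 0.1  -0.05 -0.7 ] shift in present tool axes cm [-0.1  -0.05  0.7 ] in target axes [-0.1  -0.05  0.7 ] turn [0.    0.    0.001]
```

Emit:
step_arm(
  targets="0 0 0.4 0 0 0 0.2;0 0 0.3 0 0 0 0.2;0 0 0 0 0 0 0.2;0 0 0 0 0 0 0.55;0 0 0 0 0 0 0.55;0 0 0 0 0 0 0.55;0 0 -2 0 0 0 0.55;0 0 -4 0 0 0 1;0 0 -4 0 0 0 1;0 0 0 0 0 0 1",
)

```text
clock: 8.18
eef_pos: [0.613, 0.2593, 0.1186]
tcp_rot: [-0.0, 3.134, 0.004]
ft_force: [0.8, -0.1, 0.1]
gripper_width: 0.0853
```

```bash
python3 go.py .429 .1887 .09; python3 pic.py g6 side 140 190 330 340 4
```

```text
t 8.18 pos [0.613  0.2593 0.1186] w 0.0853 F [ 0.8 -0.1  0.1]
world d [-18.4   -7.06  -2.86] shift in present tool axes cm [18.43 -7.06  2.69] in target axes [18.4  -7.06  2.86] turn [0.003 0.008 0.   ]
```

View pics/g6.png

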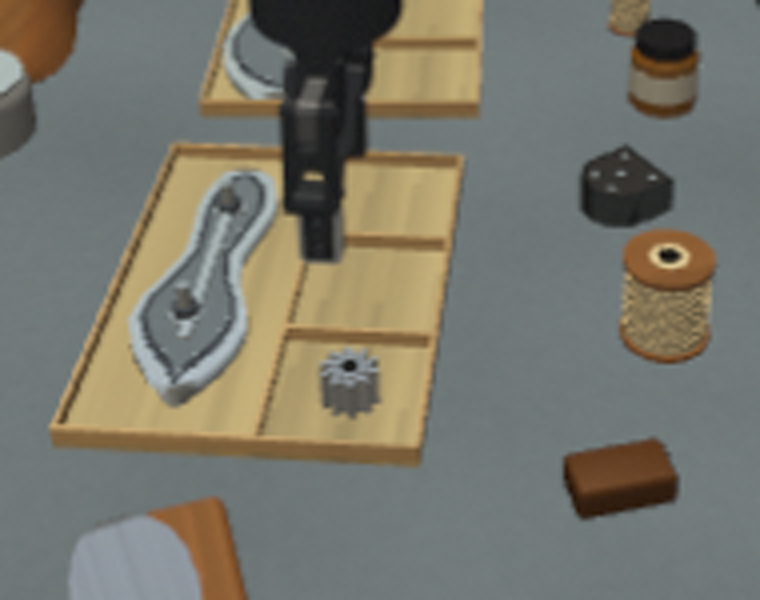

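Emit:
step_arm(
  targets="4.55 -1.75 0 0 0 0 1;4.55 -1.75 0 0 0 0 1;4.55 -1.75 0 0 0 0 1;4.55 -1.75 0 0 0 0 1;0 0 2 0 0 0 1;0 0 0 0 0 0 1",
)

```text
clock: 8.98
eef_pos: [0.4253, 0.1875, 0.0921]
tcp_rot: [0.0, -3.137, 0.002]
ft_force: [-0.9, 0.0, 0.2]
gripper_width: 0.0851
```

```bash
python3 go.py .429 .1887 .022
```

```text
t 8.97 pos [0.4253 0.1875 0.0921] w 0.0851 F [-0.9  0.   0.2]
world d [ 0.37  0.12 -7.01] shift in present tool axes cm [-0.4   0.13  7.  ] in target axes [-0.37  0.12  7.01] turn [-0.001 -0.004  0.   ]
```

Emit:
step_arm(
  targets="0 0 3 0 0 0 1;0 0 3 0 0 0 1;0 0 1 0 0 0 1;0 0 0 0 0 0 0.4;0 0 0 0 0 0 0.4;0 0 0 0 0 0 0.4;0 0 0 0 0 0 0.4",
  squeeze=50,
)

```text
clock: 9.85
eef_pos: [0.4295, 0.1887, 0.0253]
tcp_rot: [-0.0, 3.139, 0.001]
ft_force: [-0.6, 0.8, 6.1]
gripper_width: 0.0524
```

```bash
python3 go.py .429 .1887 .022;  python3 pic.py g7 side 230 200 360 310 5
```

```text
t 9.85 pos [0.4295 0.1887 0.0253] w 0.0524 F [-0.6  0.8  6.1]
world d [-0.05 -0.   -0.33] shift in present tool axes cm [ 0.05 -0.    0.33] in target axes [ 0.05 -0.    0.33] turn [0.001 0.003 0.   ]
```

View pics/g7.png

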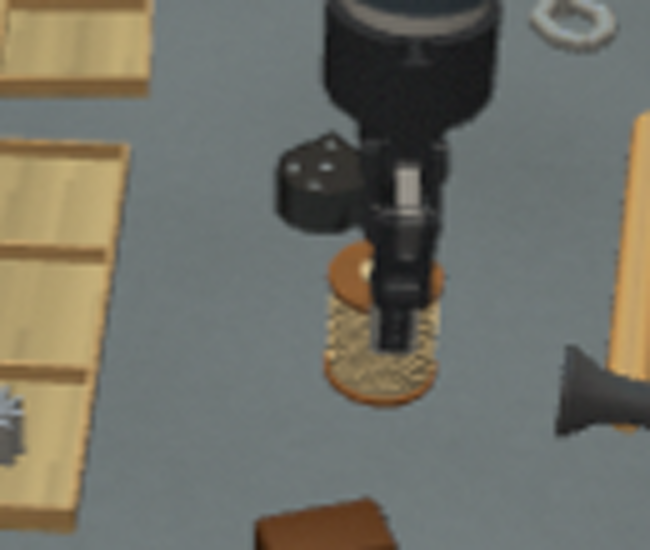

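Emit:
step_arm(
  targets="0 0 -3 0 0 0 0.4;0 0 -4 0 0 0 0.4;-2.5 -3.84 0 0 0 0 0.4;-2.5 -3.84 0 0 0 0 0.4;-2.5 -3.84 0 0 0 0 0.4;-2.5 -3.84 0 0 0 0 0.4;-2.5 -3.84 0 0 0 0 0.4;-2.5 -3.84 0 0 0 0 0.4;-2.5 -3.84 0 0 0 0 0.4;0 0 0 0 0 0 0.4;0 0 2 0 0 0 0.4;0 0 1 0 0 0 0.4",
)

```text
clock: 11.4
eef_pos: [0.6015, -0.0795, 0.0628]
tcp_rot: [0.001, -3.139, -0.002]
ft_force: [-0.7, 0.7, -1.0]
gripper_width: 0.0523
```

```bash
python3 go.py .6044 -.080 .0295
```

```text
t 11.4 pos [ 0.6015 -0.0795  0.0628] w 0.0523 F [-0.7  0.7 -1. ]
world d [ 0.29 -0.05 -3.33] shift in present tool axes cm [-0.3  -0.05  3.33] in target axes [-0.29 -0.05  3.33] turn [ 0.001 -0.003  0.001]
```

Emit:
step_arm(
  targets="-0.2 0 2 0 0 0 0.4;0 0 0.8 0 0 0 0.4;0 0 0 0 0 0 0.4;0 0 0 0 0 0 0.4",
)

```text
clock: 11.9
eef_pos: [0.6054, -0.0804, 0.0368]
tcp_rot: [-0.001, 3.141, -0.0]
ft_force: [0.1, -0.0, -1.0]
gripper_width: 0.0524
```

```bash
python3 go.py .6044 -.080 .0295
```

```text
t 11.9 pos [ 0.6054 -0.0804  0.0368] w 0.0524 F [ 0.1 -0.  -1. ]
world d [-0.1   0.04 -0.73] shift in present tool axes cm [0.1  0.04 0.73] in target axes [0.1  0.04 0.73] turn [-0.     0.001  0.   ]
```

Emit:
step_arm(
  targets="0 0 0.4 0 0 0 0.4;0 0 0.3 0 0 0 0.4;0 0 0 0 0 0 0.4;0 0 0 0 0 0 0.8;0 0 0 0 0 0 0.8;0 0 0 0 0 0 1;0 0 -2 0 0 0 1;0 0 -4 0 0 0 1;0 0 -4 0 0 0 1;0 0 0 0 0 0 1",
)

```text
clock: 13.15
eef_pos: [0.608, -0.0812, 0.1331]
tcp_rot: [-0.0, 3.134, -0.003]
ft_force: [0.3, -0.6, 0.5]
gripper_width: 0.0852
```

```bash
python3 go.py .4225 -.0697 .09; python3 pic.py g8 side 190 130 340 240 5
```

```text
t 13.15 pos [ 0.608  -0.0812  0.1331] w 0.0852 F [ 0.3 -0.6  0.5]
world d [-18.55   1.15  -4.31] shift in present tool axes cm [18.58  1.16  4.16] in target axes [18.55  1.15  4.31] turn [-0.002  0.008  0.   ]
```

View pics/g8.png

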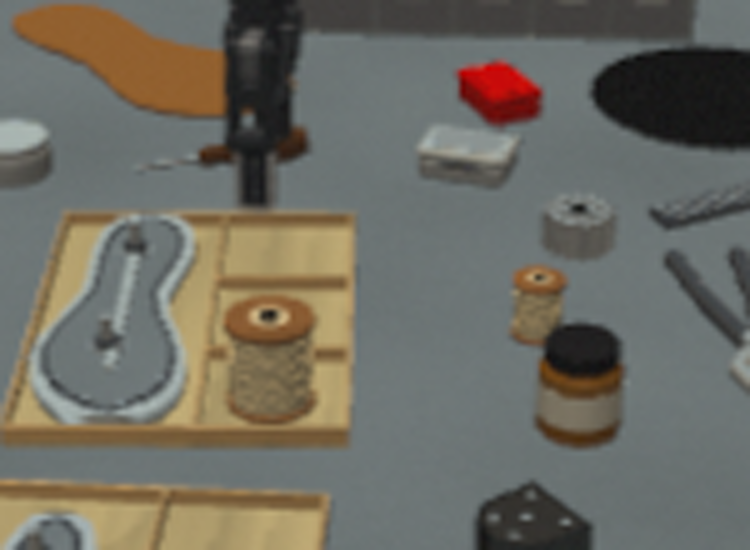

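Emit:
step_arm(
  targets="4.6 0.27 0 0 0 0 1;4.6 0.27 0 0 0 0 1;4.6 0.27 0 0 0 0 1;4.5 0.26 0 0 0 0 1;0 0 3 0 0 0 1;0 0 0 0 0 0 1;0 0 0 0 0 0 1",
)

```text
clock: 14.08
eef_pos: [0.4221, -0.0698, 0.0989]
tcp_rot: [0.0, -3.141, -0.001]
ft_force: [1.1, -0.1, 1.1]
gripper_width: 0.0853
```

```bash
python3 go.py .4225 -.0697 .022
```

```text
t 14.07 pos [ 0.4221 -0.0698  0.0989] w 0.0853 F [ 1.1 -0.1  1.1]
world d [ 0.04  0.01 -7.69] shift in present tool axes cm [-0.05  0.    7.69] in target axes [-0.04  0.01  7.69] turn [ 0.    -0.001  0.   ]
```

Emit:
step_arm(
  targets="0 0 3.5 0 0 0 1;0 0 3.2 0 0 0 1;0 0 1.3 0 0 0 1;0 0 0 0 0 0 0.4;0 0 0 0 0 0 0.4;0 0 0 0 0 0 0.4;0 0 0 0 0 0 0.4",
  squeeze=50,
)

```text
clock: 14.95
eef_pos: [0.4235, -0.0703, 0.0204]
tcp_rot: [-0.0, 3.139, -0.002]
ft_force: [-1.0, -0.8, 6.9]
gripper_width: 0.0488
```

```bash
python3 go.py .4225 -.0697 .022;  python3 pic.py g9 side 240 160 360 250 6
```

```text
t 14.95 pos [ 0.4235 -0.0703  0.0204] w 0.0488 F [-1.  -0.8  6.9]
world d [-0.1   0.06  0.16] shift in present tool axes cm [ 0.1   0.06 -0.16] in target axes [ 0.1   0.06 -0.16] turn [-0.001  0.003  0.   ]
```

View pics/g9.png

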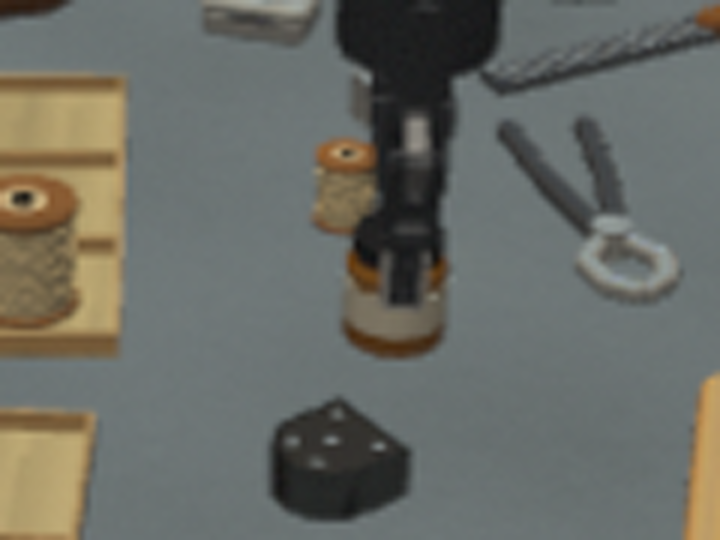

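Emit:
step_arm(
  targets="0 0 -2 0 0 0 0.4;0 0 -5 0 0 0 0.4;-3.08 2.45 0 0 0 0 0.4;-3.08 2.45 0 0 0 0 0.4;-3.08 2.45 0 0 0 0 0.4;-3.08 2.45 0 0 0 0 0.4;-3.08 2.45 0 0 0 0 0.4;-3.08 2.45 0 0 0 0 0.4;0 0 2 0 0 0 0.4;0 0 2 0 0 0 0.4;0 0 1.5 0 0 0 0.4;0 0 0 0 0 0 0.4",
)

```text
clock: 16.5
eef_pos: [0.6053, 0.0771, 0.0327]
tcp_rot: [0.0, -3.138, -0.0]
ft_force: [0.3, 0.1, -0.8]
gripper_width: 0.0485
```

```bash
python3 go.py .608 .0767 .0245
```

```text
t 16.5 pos [0.6053 0.0771 0.0327] w 0.0485 F [ 0.3  0.1 -0.8]
world d [ 0.27 -0.04 -0.82] shift in present tool axes cm [-0.28 -0.04  0.82] in target axes [-0.27 -0.04  0.82] turn [ 0.    -0.003  0.   ]
```

Emit:
step_arm(
  targets="0 0 0.4 0 0 0 0.4;0 0 0 0 0 0 0.4;0 0 0 0 0 0 0.4",
)

```text
clock: 16.88
eef_pos: [0.6072, 0.0772, 0.0306]
tcp_rot: [-0.0, 3.141, 0.0]
ft_force: [0.1, 0.5, -1.5]
gripper_width: 0.0488
```

```bash
python3 go.py .608 .0767 .0245
```

```text
t 16.88 pos [0.6072 0.0772 0.0306] w 0.0488 F [ 0.1  0.5 -1.5]
world d [ 0.08 -0.05 -0.61] shift in present tool axes cm [-0.08 -0.05  0.61] in target axes [-0.08 -0.05  0.61] turn [0.    0.001 0.   ]
```

Emit:
step_arm(
  targets="0 0 0.3 0 0 0 0.4;0 0 0.3 0 0 0 0.4;0 0 0 0 0 0 0.4;0 0 0 0 0 0 0.4;0 0 0 0 0 0 0.75;0 0 0 0 0 0 0.75;0 0 0 0 0 0 1;0 0 -2 0 0 0 1;0 0 -4 0 0 0 1;0 0 -4 0 0 0 1;0 0 0 0 0 0 1",
)

```text
clock: 18.25
eef_pos: [0.6099, 0.0773, 0.128]
tcp_rot: [-0.0, 3.134, 0.0]
ft_force: [0.1, -0.4, 0.2]
gripper_width: 0.0857
```

```bash
python3 go.py .417 -.298 .12; python3 pic.py g10 side 150 150 340 300 4
```

```text
t 18.25 pos [0.6099 0.0773 0.128 ] w 0.0857 F [ 0.1 -0.4  0.2]
world d [-19.29 -37.53  -0.8 ] shift in present tool axes cm [ 19.3  -37.53   0.64] in target axes [ 19.29 -37.53   0.8 ] turn [0.    0.008 0.   ]
```

View pics/g10.png

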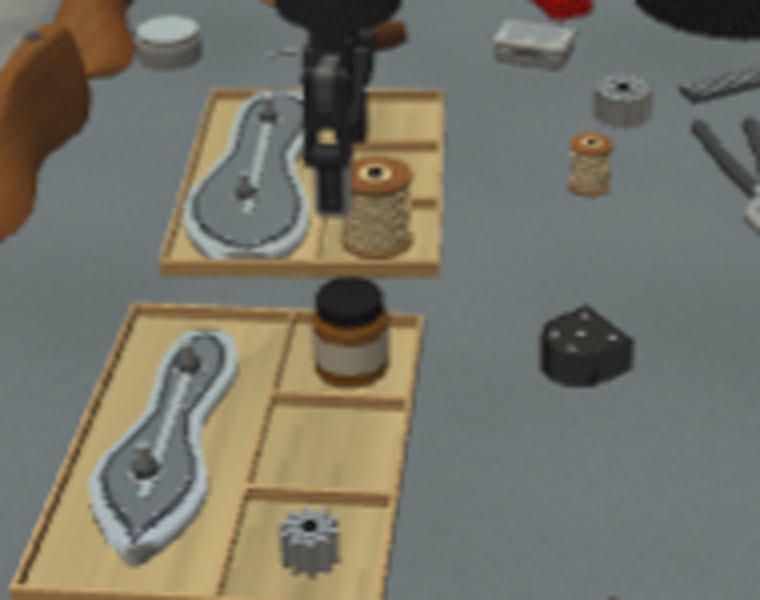

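Emit:
step_arm(
  targets="2.38 -4.69 0 0 0 0 1;2.38 -4.69 0 0 0 0 1;2.38 -4.69 0 0 0 0 1;2.38 -4.69 0 0 0 0 1;2.38 -4.69 0 0 0 0 1;2.38 -4.69 0 0 0 0 1;2.38 -4.69 0 0 0 0 1;2.38 -4.69 0 0 0 0 1;0 0 2 0 0 0 1;0 0 2 0 0 0 1;0 0 0 0 0 0 1;0 0 0 0 0 0 1",
)

```text
clock: 19.8
eef_pos: [0.4162, -0.2976, 0.0838]
tcp_rot: [0.001, -3.141, -0.001]
ft_force: [0.0, 0.4, 0.5]
gripper_width: 0.0857
```

```bash
python3 go.py .417 -.298 .010; python3 pic.py g11 side 250 120 350 200 7
```

```text
t 19.8 pos [ 0.4162 -0.2976  0.0838] w 0.0857 F [0.  0.4 0.5]
world d [ 0.08 -0.04 -7.38] shift in present tool axes cm [-0.08 -0.04  7.38] in target axes [-0.08 -0.04  7.38] turn [ 0.001 -0.001  0.001]
```

View pics/g11.png

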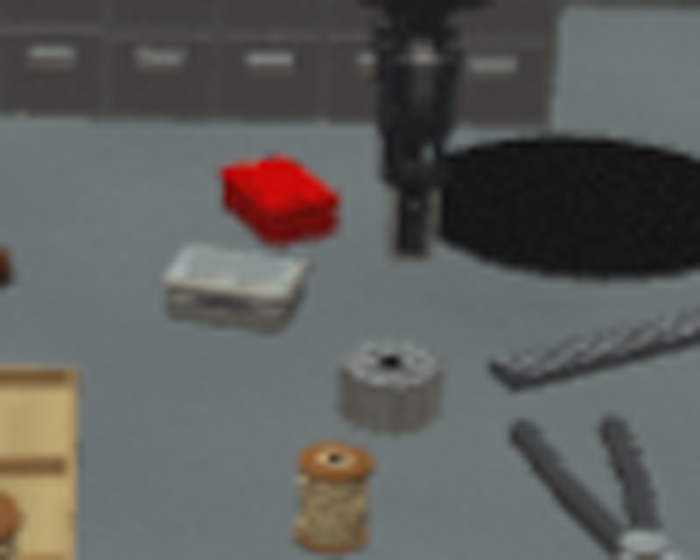

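Emit:
step_arm(
  targets="0 0 3.5 0 0 0 1;0 0 2.8 0 0 0 1;0 0 1.3 0 0 0 1;0 0 0 0 0 0 0.35;0 0 0 0 0 0 0.35;0 0 0 0 0 0 0.35;0 0 0 0 0 0 0.35;0 0 -1 0 0 0 0.35;0 0 0 0 0 0 0.35",
  squeeze=70,
)

```text
clock: 20.98
eef_pos: [0.4173, -0.2987, 0.0192]
tcp_rot: [-0.0, 3.14, -0.002]
ft_force: [-0.8, -0.4, -3.7]
gripper_width: 0.0485
```

```bash
python3 go.py .417 -.298 .010; python3 pic.py g12 side 250 120 350 200 7
```

```text
t 20.98 pos [ 0.4173 -0.2987  0.0192] w 0.0485 F [-0.8 -0.4 -3.7]
world d [-0.03  0.07 -0.92] shift in present tool axes cm [0.03 0.07 0.92] in target axes [0.03 0.07 0.92] turn [-0.001  0.002  0.   ]
```

View pics/g12.png

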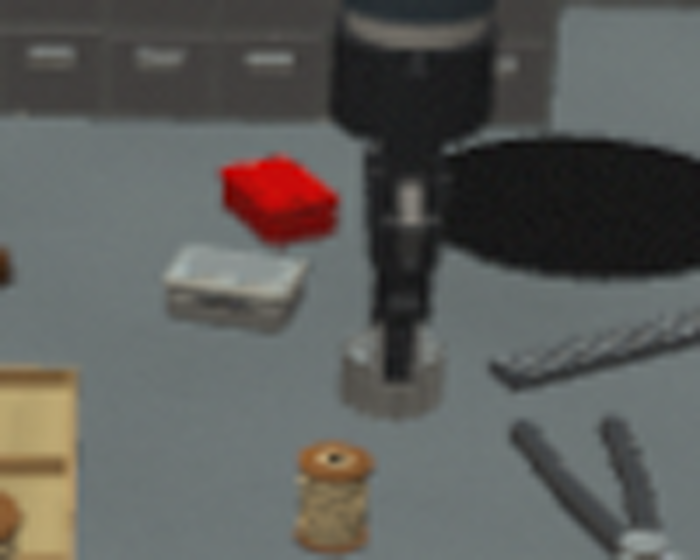

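Emit:
step_arm(
  targets="0 0 -4 0 0 0 0.35;-3.93 0.73 -1.5 0 0 0 0.35;-3.93 0.73 0 0 0 0 0.35;-3.93 0.73 0 0 0 0 0.35;-3.93 0.73 0 0 0 0 0.35;-3.93 0.73 0 0 0 0 0.35;0 0 0 0 0 0 0.35;0 0 2 0 0 0 0.35;0 0 1.5 0 0 0 0.35;0 0 0 0 0 0 0.35;0 0 0 0 0 0 0.35",
)

```text
clock: 22.4
eef_pos: [0.6127, -0.2617, 0.0383]
tcp_rot: [0.0, 3.142, 0.0]
ft_force: [-0.0, -0.1, -2.5]
gripper_width: 0.0484
```

```bash
python3 go.py .6137 -.262 .0145; python3 pic.py g13 side 180 120 300 210 6
```

```text
t 22.4 pos [ 0.6127 -0.2617  0.0383] w 0.0484 F [-0.  -0.1 -2.5]
world d [ 0.1  -0.03 -2.38] shift in present tool axes cm [-0.1  -0.03  2.38] in target axes [-0.1  -0.03  2.38] turn [ 0.  0. -0.]
```

View pics/g13.png

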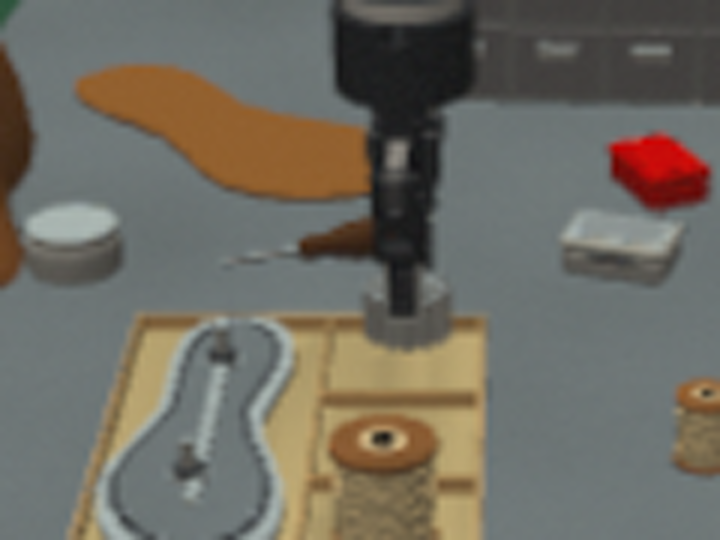

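Emit:
step_arm(
  targets="0 0 1.3 0 0 0 0.35;0 0 0.8 0 0 0 0.35;0 0 0 0 0 0 0.35;0 0 0.2 0 0 0 0.35;0 0 0 0 0 0 0.35;0 0 0 0 0 0 0.35",
)

```text
clock: 23.2
eef_pos: [0.6132, -0.2616, 0.0153]
tcp_rot: [-0.0, 3.141, -0.0]
ft_force: [0.7, 0.3, -2.5]
gripper_width: 0.0482
```

Still 1–2 mm above the floor; lower a little, then release.

Emit:
step_arm(
  targets="0 0 0.2 0 0 0 0.35;0 0 0 0 0 0 0.35;0 0 0 0 0 0 0.65;0 0 0 0 0 0 0.65;0 0 -2 0 0 0 0.65;0 0 -4 0 0 0 1;0 0 -4 0 0 0 1;0 0 0 0 0 0 1",
)

```text
clock: 24.2
eef_pos: [0.6159, -0.263, 0.1174]
tcp_rot: [-0.0, 3.134, -0.006]
ft_force: [-0.2, -0.6, -0.3]
gripper_width: 0.0857
```

```bash
python3 go.py .4933 -.4085 .10 75.3; python3 pic.py g14 side 180 120 300 210 6
```

```text
t 24.2 pos [ 0.6159 -0.263   0.1174] w 0.0857 F [-0.2 -0.6 -0.3]
world d [-12.26 -14.55  -1.74] shift in present tool axes cm [ 12.28 -14.54   1.71] in target axes [  8.17 -17.18   1.74] turn [-0.003  0.008  0.257]
```

View pics/g14.png

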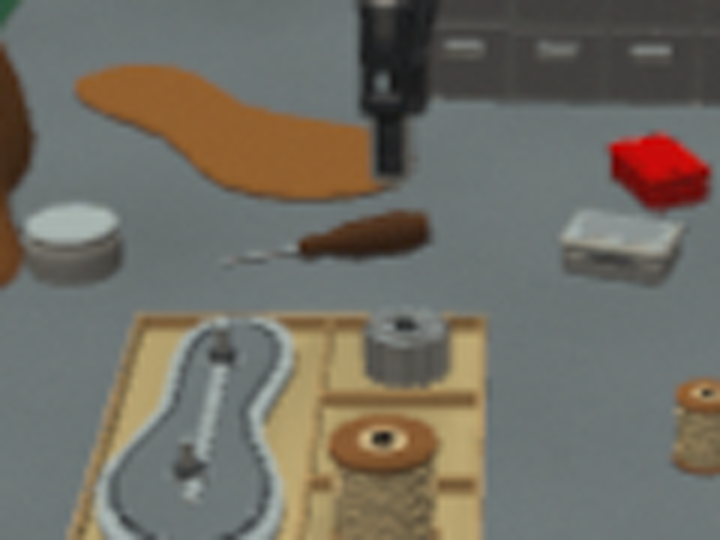

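Emit:
step_arm(
  targets="3 -3.66 0 0 0 0 0.85;3 -3.66 0 0 0 0 0.85;3 -3.66 0 0 0 0 0.85;3 -3.66 0 0 0 0 0.85;0 0 2 0 0 0.128 0.85;0 0 1 0 0 0.129 0.85;0 0 0 0 0 0 0.85;0 0 0 0 0 0 0.85",
)

```text
clock: 25.25
eef_pos: [0.4928, -0.4075, 0.0825]
tcp_rot: [-0.399, -3.115, -0.001]
ft_force: [-0.0, 0.1, 0.7]
gripper_width: 0.0723
```

```bash
python3 go.py .4933 -.4085 .010 75.3
python3 - <<'E'
from ov import *
a=overlay("","top",[],(340,190,450,290),6); cv2.imwrite("pics/g15.png",a)
E
```

```text
t 25.25 pos [ 0.4928 -0.4075  0.0825] w 0.0723 F [-0.   0.1  0.7]
world d [ 0.05 -0.1  -7.25] shift in present tool axes cm [-0.08 -0.09  7.25] in target axes [-0.07 -0.08  7.25] turn [ 0.001 -0.001  0.002]
```

View pics/g15.png

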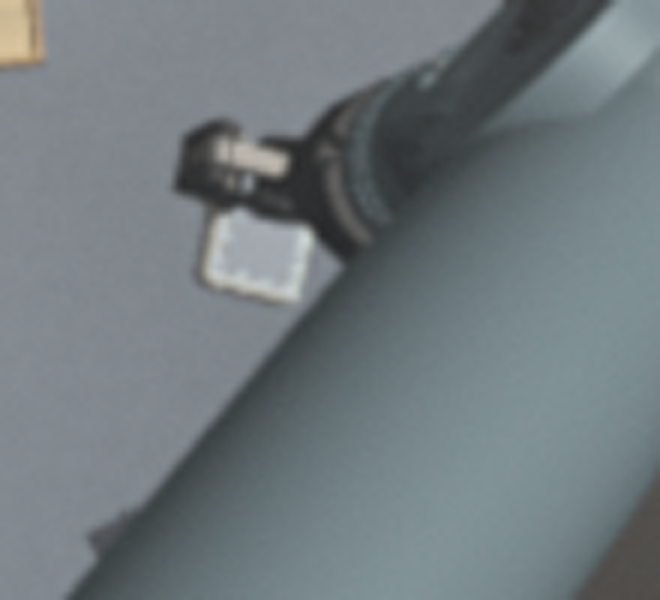

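Emit:
step_arm(
  targets="0 -0.1 3.5 0 0 0 0.85;0 0 2.5 0 0 0 0.85;0 0 1.4 0 0 0 0.85;0 0 0 0 0 0 0.3;0 0 0 0 0 0 0.3;0 0 0 0 0 0 0.3;0 0 0 0 0 0 0.3;0 0 -1 0 0 0 0.3;0 0 0 0 0 0 0.3",
  squeeze=60,
)

```text
clock: 26.42
eef_pos: [0.4932, -0.4094, 0.02]
tcp_rot: [0.402, 3.114, -0.001]
ft_force: [-0.3, 0.2, -1.4]
gripper_width: 0.0441
```

```bash
python3 go.py .609 -.171 .0145 93; python3 pic.py g16 side 250 100 350 180 7
```

```text
t 26.43 pos [ 0.4932 -0.4094  0.02  ] w 0.0441 F [-0.3  0.2 -1.4]
world d [11.58 23.84 -0.55] shift in present tool axes cm [-5.14 26.    0.54] in target axes [-12.81  23.2    0.55] turn [-0.001  0.001 -0.309]
```

View pics/g16.png

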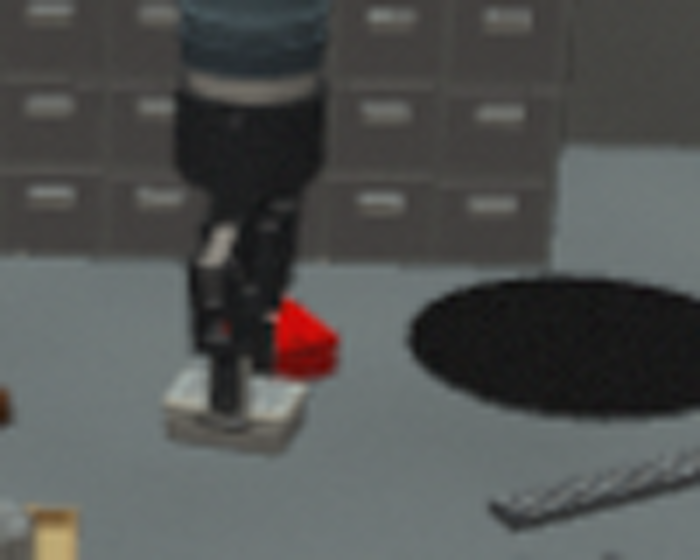

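Emit:
step_arm(
  targets="0 0 -4 0 0 -0.1 0.3;0 0 -4 0 0 -0.1 0.3;0 0 0 0 0 -0.11 0.3;-2.56 4.64 0 0 0 0 0.3;-2.56 4.64 0 0 0 0 0.3;-2.56 4.64 0 0 0 0 0.3;-2.56 4.64 0 0 0 0 0.3;-2.56 4.64 0 0 0 0 0.3;0 0 0 0 0 0 0.3;0 0 3 0 0 0 0.3;0 0 2.5 0 0 0 0.3;0 0 0 0 0 0 0.3",
)

```text
clock: 27.98
eef_pos: [0.6053, -0.1702, 0.0414]
tcp_rot: [0.082, -3.135, -0.003]
ft_force: [-0.9, -0.0, -2.9]
gripper_width: 0.0439
```

Emit:
step_arm(
  targets="0 0 0 0 0 0 0.3",
)

```text
clock: 28.1
eef_pos: [0.6084, -0.1711, 0.0448]
tcp_rot: [-0.082, 3.14, -0.001]
ft_force: [0.6, 0.5, -1.8]
gripper_width: 0.044
```

```bash
python3 go.py .609 -.171 .0145 93; python3 pic.py g17 side 180 120 300 210 6
```

```text
t 28.1 pos [ 0.6084 -0.1711  0.0448] w 0.044 F [ 0.6  0.5 -1.8]
world d [ 0.06  0.01 -3.03] shift in present tool axes cm [-0.06  0.01  3.03] in target axes [-0.06  0.01  3.03] turn [-0.     0.001  0.   ]
```

View pics/g17.png

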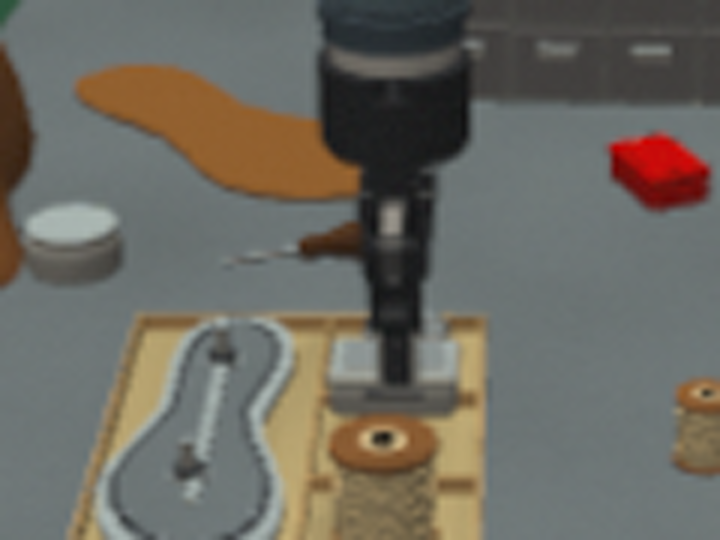

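Emit:
step_arm(
  targets="0 0 1.5 0 0 0 0.3;0 0 1 0 0 0 0.3;0 0 0.3 0 0 0 0.3;0 0 0 0 0 0 0.3;0 0 0 0 0 0 0.3;0 0 0 0 0 0 0.3",
)

```text
clock: 28.9
eef_pos: [0.6086, -0.1705, 0.0164]
tcp_rot: [-0.084, 3.14, -0.0]
ft_force: [-0.2, 1.0, -2.2]
gripper_width: 0.0441
```

```bash
python3 go.py .609 -.171 .0145 93; python3 pic.py g18 side 180 120 300 210 6
```

```text
t 28.9 pos [ 0.6086 -0.1705  0.0164] w 0.0441 F [-0.2  1.  -2.2]
world d [ 0.04 -0.05 -0.19] shift in present tool axes cm [-0.04 -0.05  0.19] in target axes [-0.04 -0.05  0.19] turn [-0.     0.001  0.001]
```

View pics/g18.png

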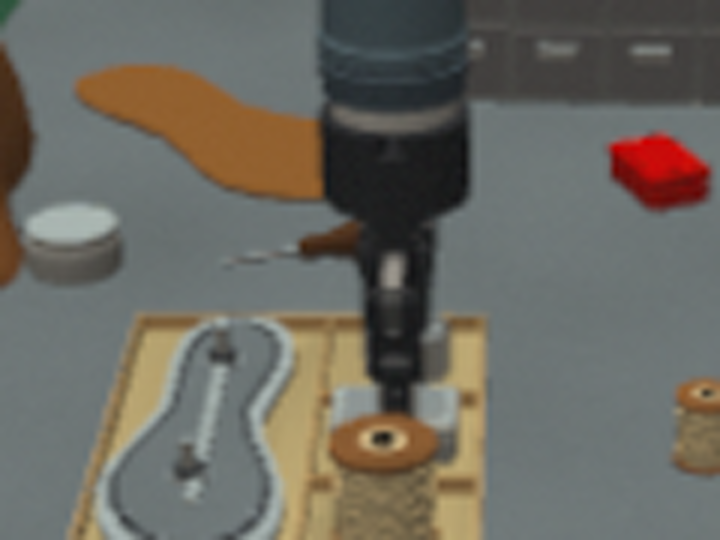

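Emit:
step_arm(
  targets="0 0 0.2 0 0 0 0.3;0 0 0 0 0 0 0.3;0 0 0 0 0 0 0.62;0 0 0 0 0 0 0.62;0 0 -2 0 0 0 0.62;0 0 -5 0 0 0 0.62;0 0 -6 0 0 0 0.62;5 0 0 0 0 0 0.62;6 0 0 0 0 0 0.62;6 0 0 0 0 0 0.62;0 0 0 0 0 0 0.62;0 0 0 0 0 0 0.62",
)

```text
clock: 30.45
eef_pos: [0.4391, -0.1799, 0.1446]
tcp_rot: [-0.083, 3.139, -0.001]
ft_force: [0.8, -0.3, -0.1]
gripper_width: 0.0532
```

```bash
python3 go.py .4 -.1 .15 90
python3 - <<'E'
from ov import *
P={"tray_boot":(.6645,-.168,.051),"tray_court":(.665,.167,-.013)}
a=overlay("","top",[],(110,120,380,280),2.9 and 2); 
a=overlay("","top",list(P.items()),(115,120,365,280),3)
b=overlay("","side",[],(140,150,350,320),3)
cv2.imwrite("pics/f1.png",a);cv2.imwrite("pics/f2.png",b)
E
```

```text
t 30.45 pos [ 0.4391 -0.1799  0.1446] w 0.0532 F [ 0.8 -0.3 -0.1]
world d [-3.91  7.99  0.54] shift in present tool axes cm [ 3.49  8.18 -0.55] in target axes [ 3.91  7.99 -0.54] turn [-0.001  0.002  0.053]
```

View pics/f1.png

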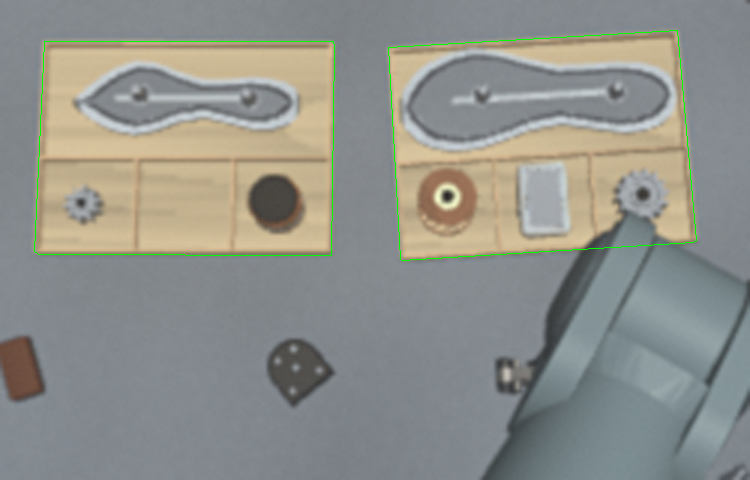

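View pics/f2.png

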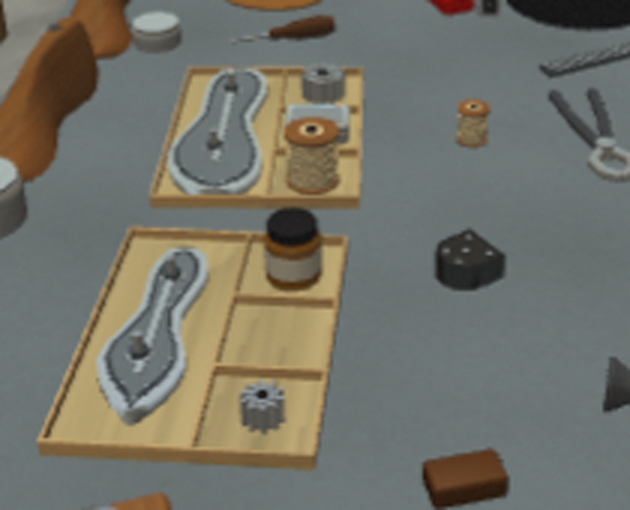

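```bash
python3 -c "
from cell import r
print(r.finish_job())"
```

```text
the job is handed in; nothing more can be done
None
```

Both job trays are made up and the job is handed in at about 30.6 s of robot time (limit 128 s).

- **Boot tray:** holds the large spool, the silver tack tin and the large cutter, one piece to a bay. The red tin was left alone.
- **Court tray:** holds the small cutter and the cement jar in its two outer bays, with the middle bay empty.
- **Last checks:** pictures from both cameras showed all five pieces upright and inside their bays. The jar was never tipped, the small spool and heel block looked to be where they started, and the gripper was clear of everything. The highest wrist force printed was about 7 N.

**What disagreed:** my first try at the small cutter closed above it without touching. In the camera picture the fingertips stood well behind the stated 17 mm ahead of the TCP. I gripped lower from then on, and every later grasp held.

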